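Find the photo stand with the slack clip and set it aside for mending

TASK

One of the three photo stands has a spring clip that has gone slack: find it by gently tugging the photos upward. Pull the photo out of the slack clip, stand it in the free gap of the photo box, and set the empty stand upright in the mending tray. Leave the two stands that hold well where they are with their photos fully seated, never lift one by its photo, and do not disturb the other things.

Things in the scene. Friction and masses are not known exactly. Their poses are not given: they have to be found in the camera images.
- stand_a: photo stand, 0.90 kg, loose; the three look alike. Origin: centre of underside, z up. Steel base 92 mm across, 16 mm high; 12 mm post; on top the clip, whose fixed jaw is a black block centred over the base: 9 mm thick in x, 34 mm wide in y, 52 to 96 mm high. The photo stands on the block's -x side, on a ledge 66 mm high. Carry the empty stand by pinching the block across its 34 mm
- jaw_a: sprung jaw of stand_a, 26 mm wide, before (-x) the photo; origin on its pivot, 57 mm high, 10 mm before the stand's axis; its level thumb lever, 44 to 47 mm high with the spring below, reaches 42 mm before it. Lip 85 to 95 mm high presses the photo: tight with 10 N (slips at 10 to 14 N of pull; stand tips from 7 N, lifts at 9 N), slack with 1.5 N (slips at 0.5 to 2 N, more if pushed sideways)
- photo_a: photo held by stand_a at the start: print on a rigid 8 mm plywood board, 70 mm wide, 95 mm high, 35 g, loose. Origin: middle of its lower edge; z up the board, y along its width, x through its thickness. At the start upright, lower edge 66 mm and top edge 161 mm above the table, lowest 30 mm between the jaws, origin at x = -8.5 mm, y within 4 mm of 0 in the stand's frame
- stand_b: photo stand, 0.90 kg, loose; the three look alike. Origin: centre of underside, z up. Steel base 92 mm across, 16 mm high; 12 mm post; on top the clip, whose fixed jaw is a black block centred over the base: 9 mm thick in x, 34 mm wide in y, 52 to 96 mm high. The photo stands on the block's -x side, on a ledge 66 mm high. Carry the empty stand by pinching the block across its 34 mm
- jaw_b: sprung jaw of stand_b, 26 mm wide, before (-x) the photo; origin on its pivot, 57 mm high, 10 mm before the stand's axis; its level thumb lever, 44 to 47 mm high with the spring below, reaches 42 mm before it. Lip 85 to 95 mm high presses the photo: tight with 10 N (slips at 10 to 14 N of pull; stand tips from 7 N, lifts at 9 N), slack with 1.5 N (slips at 0.5 to 2 N, more if pushed sideways)
- photo_b: photo held by stand_b at the start: print on a rigid 8 mm plywood board, 70 mm wide, 95 mm high, 35 g, loose. Origin: middle of its lower edge; z up the board, y along its width, x through its thickness. At the start upright, lower edge 66 mm and top edge 161 mm above the table, lowest 30 mm between the jaws, origin at x = -8.5 mm, y within 4 mm of 0 in the stand's frame
- stand_c: photo stand, 0.90 kg, loose; the three look alike. Origin: centre of underside, z up. Steel base 92 mm across, 16 mm high; 12 mm post; on top the clip, whose fixed jaw is a black block centred over the base: 9 mm thick in x, 34 mm wide in y, 52 to 96 mm high. The photo stands on the block's -x side, on a ledge 66 mm high. Carry the empty stand by pinching the block across its 34 mm
- jaw_c: sprung jaw of stand_c, 26 mm wide, before (-x) the photo; origin on its pivot, 57 mm high, 10 mm before the stand's axis; its level thumb lever, 44 to 47 mm high with the spring below, reaches 42 mm before it. Lip 85 to 95 mm high presses the photo: tight with 10 N (slips at 10 to 14 N of pull; stand tips from 7 N, lifts at 9 N), slack with 1.5 N (slips at 0.5 to 2 N, more if pushed sideways)
- photo_c: photo held by stand_c at the start: print on a rigid 8 mm plywood board, 70 mm wide, 95 mm high, 35 g, loose. Origin: middle of its lower edge; z up the board, y along its width, x through its thickness. At the start upright, lower edge 66 mm and top edge 161 mm above the table, lowest 30 mm between the jaws, origin at x = -8.5 mm, y within 4 mm of 0 in the stand's frame
- photo_box: open wooden photo box, fixed, 102 mm (x) by 112 mm (y) by 52 mm high, walls and floor 6 mm. Origin: centre of the underside, z up. Its +x half is filled with small prints filed upright, up to 54 mm high; its -x half is free: a gap 45 mm wide in x and 100 mm long in y
- box_gap (a point): centre of the floor of the free gap in the photo box, 6 mm above the table; axes as the box
- mend_tray: flat open mending tray of pale wood, fixed, 170 mm (x) by 220 mm (y), rim 18 mm high and 8 mm thick, floor 8 mm thick. Origin: centre of the underside, z up. A screwdriver lies along its +y side; the rest is free
- tray_spot (a point): middle of the free part of the tray's floor, 8 mm above the table; a stand's base fits there with some 25 mm to spare all round; axes as the tray
- book: bystander, loose: hardback book lying flat, 210 x 135 x 29 mm; origin centre of its underside
- vase_tall: bystander, standing fast: green glass vase with three dried ball flowers, 68 mm across, vase 125 mm and flowers up to 300 mm high; origin centre of its underside
- vase_short: bystander, standing fast: green glass vase with two dried ball flowers, 72 mm across, vase 100 mm and flowers up to 211 mm high; origin centre of its underside
- tealight: bystander, loose: amber glass tealight bowl, 52 mm across, 36 mm high; origin centre of its underside
- mug: bystander, loose: blue mug, 80 mm across, 85 mm high, handle at its +y; origin centre of its underside
- remote: bystander, loose: black remote control lying flat, 45 x 160 x 18 mm; origin centre of its underside
- screwdriver: bystander, loose: screwdriver 130 mm long lying in the mending tray along the tray's x; origin near the middle of its length
Things that resemble listed ones, but are neither listed nor needed, are in the scene too. What is shaped like the photo_c but turquoise is not meant. Leave any pink look-alike of the photo_b alone.

How it is judged (in metres and radians):
At the end, for the whole second after the job is handed in: The slack stand is upright (3 degrees), flat on the mending tray's floor, at rest; its photo is in the box's free gap, low edge under 19 mm above the floor, leaning under 45 degrees, at rest; the tight stands are upright within 20 mm of their starts, photos gripped and raised under 5 mm (((x of stand_a in the frame of mend_tray between -0.08 and 0.08 m and y of stand_a in the frame of mend_tray between -0.105 and 0.105 m and z of stand_a in the frame of mend_tray between 0.004 and 0.012 m and angle between each of stand_a, stand_b, stand_c's own z axis and vertical below 0.06 rad and linear speed of each of stand_a, photo_a below 0.02 m/s and x of photo_a in the frame of photo_box between -0.05 and 0.012 m and y of photo_a in the frame of photo_box between -0.05 and 0.05 m and z of photo_a in the frame of photo_box between 0 and 0.025 m and angle between photo_a's own z axis and vertical below 0.8 rad and distance of each of stand_b, stand_c from where it was at the start of the episode below 0.02 m and z of photo_b in the frame of stand_b below 0.071 m and contact force between jaw_b and photo_b above 4 N and z of photo_c in the frame of stand_c below 0.071 m and contact force between jaw_c and photo_c above 4 N) or (x of stand_b in the frame of mend_tray between -0.08 and 0.08 m and y of stand_b in the frame of mend_tray between -0.105 and 0.105 m and z of stand_b in the frame of mend_tray between 0.004 and 0.012 m and angle between each of stand_b, stand_a, stand_c's own z axis and vertical below 0.06 rad and linear speed of each of stand_b, photo_b below 0.02 m/s and x of photo_b in the frame of photo_box between -0.05 and 0.012 m and y of photo_b in the frame of photo_box between -0.05 and 0.05 m and z of photo_b in the frame of photo_box between 0 and 0.025 m and angle between photo_b's own z axis and vertical below 0.8 rad and distance of each of stand_a, stand_c from where it was at the start of the episode below 0.02 m and z of photo_a in the frame of stand_a below 0.071 m and contact force between jaw_a and photo_a above 4 N and z of photo_c in the frame of stand_c below 0.071 m and contact force between jaw_c and photo_c above 4 N) or (x of stand_c in the frame of mend_tray between -0.08 and 0.08 m and y of stand_c in the frame of mend_tray between -0.105 and 0.105 m and z of stand_c in the frame of mend_tray between 0.004 and 0.012 m and angle between each of stand_c, stand_a, stand_b's own z axis and vertical below 0.06 rad and linear speed of each of stand_c, photo_c below 0.02 m/s and x of photo_c in the frame of photo_box between -0.05 and 0.012 m and y of photo_c in the frame of photo_box between -0.05 and 0.05 m and z of photo_c in the frame of photo_box between 0 and 0.025 m and angle between photo_c's own z axis and vertical below 0.8 rad and distance of each of stand_a, stand_b from where it was at the start of the episode below 0.02 m and z of photo_a in the frame of stand_a below 0.071 m and contact force between jaw_a and photo_a above 4 N and z of photo_b in the frame of stand_b below 0.071 m and contact force between jaw_b and photo_b above 4 N))); the robot touches nothing.
It fails at once if a stand whose clip holds well is lifted more than 10 mm by its photo ((height (world z) of stand_a above 0.01 m and contact force between jaw_a and photo_a above 4 N) or (height (world z) of stand_b above 0.01 m and contact force between jaw_b and photo_b above 4 N) or (height (world z) of stand_c above 0.01 m and contact force between jaw_c and photo_c above 4 N)).
It fails at once if a bystander (book, tealight, mug, remote, screwdriver) is moved by more than 30 mm (distance of any of book, tealight, mug, remote, screwdriver from where it was at the start of the episode above 0.03 m).
It also fails if it takes over 72 s, if anything falls off the work surface, if the arm or the gripper's body presses on something with over 40 N, if the wrist force passes 120 N, or if a joint passes its speed limit or range.

ROBOT

A 7-joint arm with a two-finger parallel gripper is mounted at the origin on the work surface. World frame = base frame: x ahead of the robot, y to its left, z up, the work surface at z = 0. Lengths are in m, angles in degrees, forces in N, time in s.
With the tool pointing down it reaches from about 0.4 to 0.925 m from the base axis. Payload 5.6 kg.
Tool frame: the origin (TCP) lies midway between the tips of the shut fingers; the grasp point (between the pads) lies 19 mm behind it (bot.hold_point_z is the distance from the TCP to the grasp point, in m); z points along the fingers, y is the line along which they close (so a half turn about z gives the same grasp; the last joint's range is limited). The gripper opens to 85 mm and grips with 20 to 120 N. Pads are 22 mm wide; open, the fingers measure 114 mm over their backs; the gripper's body (76 mm by 85 mm) begins 54 mm behind the grasp point. The pads swing forward as they close: fully open they stand 13 mm farther back than shut.
Start: joints at [73.74, 26.786, -0.665, 91.828, 0.344, 61.387, -3.226], TCP at [0.155, -0.631, 0.206] pointing down, gripper open.
Joint ranges: [-144.91, 144.91], [-17.63, 115.5], [-89.93, 88.59], [15.96, 139.68], [-74.01, 254.01], [8.47, 105.57], [-167.45, 167.45]. Speed limits (degrees/s): [147.25, 147.25, 180, 180, 180, 180, 180].

INTERFACE

Orientations are given as [roll, pitch, yaw] about the fixed x, y, z axes, in that order (R = Rz(yaw) Ry(pitch) Rx(roll)).
In Python, from workcell import bot gives the robot as it stands. The module is installed in compiled form; this text tells all that it offers.
- The arm moves only by the tool servo_tool, never from a script. Its argument "rows" is a list of rows, each a list of 7 numbers: the gripper's target within -1 to 1 (shut at 1, half-way at 0, fully open at -1), then the shift along the tool's x, y, z in m, then the turn, a rotation vector about the tool's x, y, z in rad. A call has 1 to 20 rows; each row shifts and turns the commanded pose from where the row before left it, along the tool's axes as they then stand; what a row does not reach is not made up. A row lasts 1/12 s, in which the tool goes at most 41.7 mm and 7.16 degrees, less where a joint would pass 70% of its speed; a pose out of reach is approached as far as the arm can. A call with a gripper value outside its range is refused whole. The fingers move at their own pace and stop on an object; "grip_force" is the grip in N (left out, the last holds). Time passes only in rows, so rows that do not move let the fingers close. It gives the time, the measured TCP pose, the force, the opening and the grip force at its end, in the units of the state.
- bot.read_state(): the state, without advancing time (a new reading comes with each control period).
- bot.read_camera(name): name is "scene" or "top" or "wrist"; returns a dict with "pixels" (420x560x3 uint8, blue, green, red), "vfov" (degrees; the focal length in pixels is half the picture's height over the tangent of half this angle, whatever the lens; pixels are square), "cx", "cy" (the principal point, pixels), "k1" (the pictures are not rectified: a ray, as slopes to the right and down, at radius r is drawn at 1 + k1 r^2 times it, then the intrinsics apply), "rvec" (rotation vector, rad) and "tvec" (3), from world to camera coordinates, as OpenCV has them; the wrist camera has in their place "hand_eye" (4x4, takes a point from camera to tool coordinates, whose origin is the TCP and whose axes are the flange's). Camera axes: x right, y down, z forward; pixel columns grow to the right and rows downward; lengths in m; the calibration is good to about 2 mm. A picture is of the moment at which its call begins: read the wrist's pose just before it. There is no depth.
- bot.sign_off(): hands the job in; it is judged then, once.
The state is a dict: "clock": time; "joints": joint angles; "joint_vel": joint speeds; "tau": joint torques, N m; "tcp_pos": TCP position; "orientation": TCP orientation; "ft_force": force on the tool from outside, world axes, zero at the start; "torque": the same for the moment, N m; "finger_gap": finger opening in m; "gripper_force": force on a finger pad.
Only numpy, scipy, OpenCV 4.12 (cv2) and the standard library are available. Lean on these libraries where they do the work, as an engineer would, in place of code of your own. Each camera call takes 0.05 s, during which the arm holds its last target. There are 200 camera calls.

## Working session

There is one attempt and no reset: what is moved stays moved. The work goes in short steps, Python scripts to look and compute and a tool call to move; the robot and the scene stay as the last step left them, time stands still between calls to the robot, and variables do not carry over. Pictures are saved under pics/ and viewed, at most 13 in all, crops included, and the job is handed in when it is done.

Besides the shell and the picture viewer there is one more tool, called after "Request:" by a JSON object that holds its "method" and its "body", one argument or row to a line. servo_tool: Moves the arm, as the interface text tells. Its arguments: {"type":"object","properties":{"rows":{"type":"array","items":{"type":"array","items":{"type":"number"}}},"grip_force":{"type":"number"}},"required":["rows"]}

```bash
mkdir -p pics
cat > h.py <<'E'
import numpy as np, cv2
from workcell import bot
def cam(n):
    s=bot.read_state(); c=bot.read_camera(n); c['s']=s; return c
def K(c):
    f=c['pixels'].shape[0]/2/np.tan(np.radians(c['vfov'])/2)
    return f
def Rrpy(o):
    r,p,y=np.radians(o)
    from scipy.spatial.transform import Rotation as R
    return R.from_euler('xyz',[r,p,y]).as_matrix()
def ext(c):
    if 'hand_eye' in c:
        T=np.eye(4);T[:3,:3]=Rrpy(c['s']['orientation']);T[:3,3]=c['s']['tcp_pos']
        M=np.linalg.inv(T@np.array(c['hand_eye']))
        return M[:3,:3],M[:3,3]
    return cv2.Rodrigues(np.array(c['rvec'],float))[0],np.array(c['tvec'],float).ravel()
def ray(c,u,v):
    f=K(c);d=np.array([(u-c['cx'])/f,(v-c['cy'])/f]);x=d.copy()
    for _ in range(20): x=d/(1+c['k1']*(x@x))
    R,t=ext(c); return -R.T@t, R.T@np.array([x[0],x[1],1])
def plane(c,u,v,z):
    o,d=ray(c,u,v); return o+d*(z-o[2])/d[2]
def proj(c,p):
    R,t=ext(c);q=R@np.array(p,float)+t;x=q[:2]/q[2];x=x*(1+c['k1']*(x@x))
    return x*K(c)+[c['cx'],c['cy']]
def save(c,name,box=None,s=1):
    im=c['pixels']
    if box: im=im[box[1]:box[3],box[0]:box[2]]
    cv2.imwrite('pics/'+name,cv2.resize(im,None,fx=s,fy=s,interpolation=cv2.INTER_CUBIC))
E
python3 - <<'E'
from h import *
import pickle
for n in('scene','top'):
    c=cam(n); save(c,n+'.png',s=1.42); pickle.dump(c,open(n+'.pkl','wb'))
    R,t=ext(c);print(n,-R.T@t,c['vfov'],c['k1'])
print(bot.read_state())
E
```

```text
scene [ 0.96017174 -0.47533826  1.09769353] 48.47108195736949 -0.0034923350170561526
top [0.2909807  0.0634943  1.44258647] 45.40726231793989 -0.17563053894401734
{'clock': 0.1, 'joints': array([73.74027375, 26.83144379, -0.66370827, 91.87635524,  0.34124195,
       61.38858962, -3.22488587]), 'joint_vel': array([-0.07486378, -0.10003511, -0.03770203, -0.07800929, -0.04349809,
       -0.0353297 , -0.0002576 ]), 'tau': array([ 4.86315075e-04, -5.33522666e+01,  2.09261564e-02, -2.51968539e+01,
        1.14171510e-02,  4.33088135e-03, -1.05775271e-05]), 'tcp_pos': array([ 0.15480259, -0.63071996,  0.20542293]), 'orientation': array([-1.79905723e+02,  5.04267161e-03,  1.37910067e+01]), 'ft_force': array([-0.37225324, -0.26049107,  0.24352032]), 'torque': array([-0.03549985,  0.03067964,  0.06334129]), 'gripper_force': 0.0, 'finger_gap': 0.08534168200830426}
```

View pics/top.png

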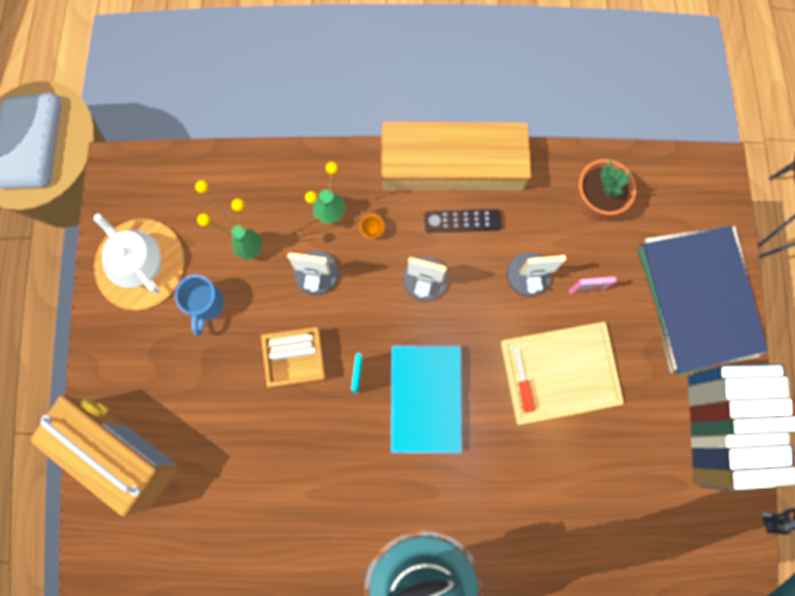

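View pics/scene.png

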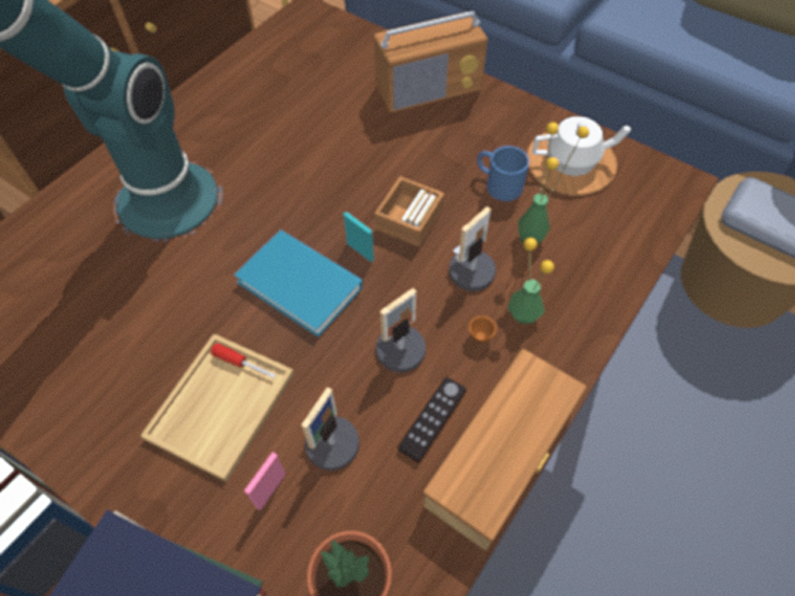

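The top view shows three cream photos on stands at about (309,262), (427,268) and (542,264). The photo box is at (293,357) with its free gap on the robot side. The tray is at (562,372) with the screwdriver at its left end. The turquoise (357,372) and pink (592,284) boards are decoys, because they stand on no clip stand. I'll confirm this in an enlarged crop.

Run:
```python
from h import *
import pickle
t=pickle.load(open('top.pkl','rb'));s=pickle.load(open('scene.pkl','rb'))
a=cv2.resize(t['pixels'][165:220,190:430],(792,181),interpolation=cv2.INTER_CUBIC)
b=cv2.resize(s['pixels'][135:340,190:360],(340,410),interpolation=cv2.INTER_CUBIC)
d=cv2.resize(t['pixels'][220:305,170:450],(452,137),interpolation=cv2.INTER_CUBIC)
o=np.zeros((595,796,3),np.uint8);o[:181,:792]=a;o[183:593,:340]=b;o[183:320,342:794]=d
cv2.imwrite('pics/crop.png',o)
def T(u,v,z):return plane(t,u/1.42,v/1.42,z).round(3)
for n,u,v in(('L',315,275),('M',425,281),('R',531,277)):print(n,T(u,v,.016))
print('box corners',[T(*p,.052) for p in((262,335),(320,328),(325,380),(267,387))])
print('tray corners',[T(*p,.018) for p in((502,340),(606,323),(623,403),(519,423))])
print('flowers',T(329,168,.205),T(310,197,.15),T(201,187,.29),T(237,205,.25),T(203,220,.25),'necks',T(246,232,.125),T(326,196,.1))
# cream mask
im=t['pixels'];hsv=cv2.cvtColor(im,cv2.COLOR_BGR2HSV)
m=cv2.inRange(hsv,(10,20,170),(35,130,255))
cs,_=cv2.findContours(m[165:215,190:430],cv2.RETR_EXTERNAL,cv2.CHAIN_APPROX_NONE)
for c in cs:
    if cv2.contourArea(c)<20:continue
    r=cv2.minAreaRect(c);print('cream',[x.round(1) if hasattr(x,'round') else x for x in (cv2.boxPoints(r)+[190,165])],[plane(t,*(p+[190,165]),.161).round(3)[:2] for p in cv2.boxPoints(r)])
```

```text
L [0.632 0.221 0.016]
M [ 0.619 -0.006  0.016]
R [ 0.628 -0.226  0.016]
box corners [array([0.502, 0.32 , 0.052]), array([0.516, 0.205, 0.052]), array([0.413, 0.193, 0.052]), array([0.399, 0.307, 0.052])]
tray corners [array([ 0.496, -0.161,  0.018]), array([ 0.53 , -0.378,  0.018]), array([ 0.366, -0.406,  0.018]), array([ 0.329, -0.19 ,  0.018])]
flowers [0.791 0.179 0.205] [0.754 0.219 0.15 ] [0.725 0.394 0.29 ] [0.705 0.337 0.25 ] [0.677 0.398 0.25 ] necks [0.692 0.346 0.125] [0.774 0.193 0.1  ]
cream [array([284.4, 190.2]), array([288.3, 177.4]), array([315.3, 185.6]), array([311.4, 198.4])] [array([0.607, 0.04 ]), array([0.642, 0.03 ]), array([ 0.619, -0.041]), array([ 0.584, -0.031])]
cream [array([365. , 181.4]), array([397.9, 178.4]), array([398.9, 190.1]), array([366.1, 193.1])] [array([ 0.631, -0.174]), array([ 0.639, -0.263]), array([ 0.607, -0.264]), array([ 0.599, -0.175])]
cream [array([201.1, 189.6]), array([202.2, 176.9]), array([232. , 179.4]), array([230.9, 192.1])] [array([0.609, 0.26 ]), array([0.643, 0.258]), array([0.636, 0.179]), array([0.602, 0.181])]
```

View pics/crop.png

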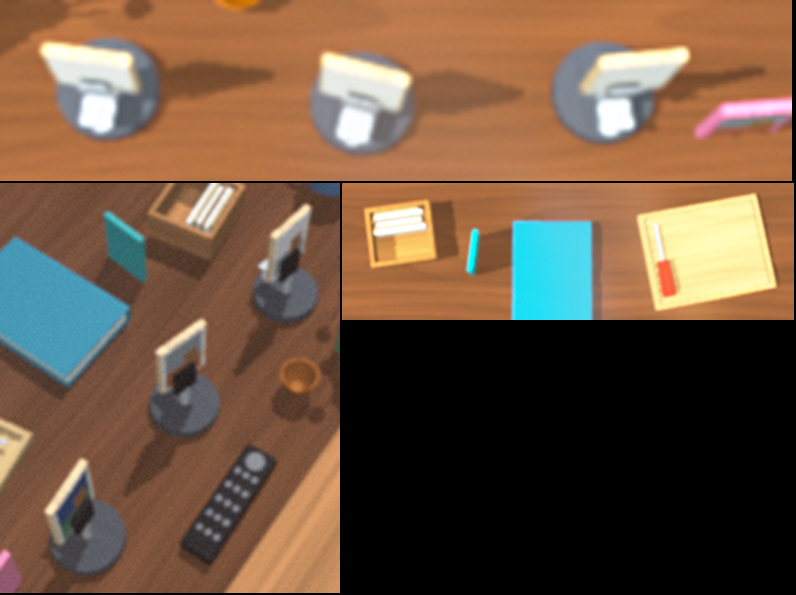

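The crop confirms it: the three cream boards sit in clip stands with bases at crop px (107,88), (362,102) and (606,92). The turquoise and pink boards stand loose, so I leave them alone. The cyan book lies between the box and the tray.

```bash
cat >> h.py <<'E'
def go(p,yaw,s=None):
    "tool-frame shift (m) and rotation vector to reach pose (tool down, yaw deg)"
    from scipy.spatial.transform import Rotation as R
    s=s or bot.read_state(); A=Rrpy(s['orientation']); B=Rrpy([180,0,yaw])
    return (A.T@(np.array(p)-s['tcp_pos'])).round(4), R.from_matrix(A.T@B).as_rotvec().round(4)
E
python3 - <<'E'
from h import *
import pickle
t=pickle.load(open('top.pkl','rb'))
for n,a,b,c in(('L',(42,48),(137,58),(107,88)),('M',(321,58),(411,75),(362,102)),('R',(596,60),(688,53),(606,92))):
    f=lambda p,z:plane(t,190+p[0]/3.3,165+p[1]/3.3,z)
    A,B=f(a,.161),f(b,.161);d=A-B
    print(n,((A+B)/2).round(3),np.hypot(*d[:2]).round(3),'stand yaw',np.degrees(np.arctan2(-d[0],d[1])).round(1),'base',f(c,.016).round(3))
s=bot.read_state();print(s['tcp_pos'])
for p in ([.155,-.631,.3],[.59,-.21,.29]):print(go(p,98))
E
```

```text
L [0.632 0.218 0.161] 0.077 stand yaw -6.4 base [0.638 0.219 0.016]
M [ 0.62  -0.003  0.161] 0.073 stand yaw -11.1 base [ 0.625 -0.007  0.016]
R [ 0.629 -0.227  0.161] 0.076 stand yaw 4.6 base [ 0.634 -0.225  0.016]
[ 0.15480259 -0.63071996  0.20542293]
(array([ 0.0001,  0.0002, -0.0946]), array([-1.4000e-03, -1.1000e-03, -1.4697e+00]))
(array([ 0.5229, -0.305 , -0.0841]), array([-1.4000e-03, -1.1000e-03, -1.4697e+00]))
```

Request:
{"method": "servo_tool", "body": {
  "rows": [
    [-1,0,0,-0.03,0,0,0],
    [-1,0,0,-0.03,0,0,0],
    [-1,0,0,-0.03,0,0,0],
    [-1,0.035,-0.0205,0,0,0,0],
    [-1,0.035,-0.0205,0,0,0,0],
    [-1,0.035,-0.0205,0,0,0,0],
    [-1,0.035,-0.0205,0,0,0,0],
    [-1,0.035,-0.0205,0,0,0,0],
    [-1,0.035,-0.0205,0,0,0,0],
    [-1,0.035,-0.0205,0,0,0,0],
    [-1,0.035,-0.0205,0,0,0,0],
    [-1,0.035,-0.0205,0,0,0,0],
    [-1,0.035,-0.0205,0,0,0,0],
    [-1,0.035,-0.0205,0,0,0,0],
    [-1,0.035,-0.0205,0,0,0,0],
    [-1,0.035,-0.0205,0,0,0,0],
    [-1,0.035,-0.0205,0,0,0,0],
    [-1,0.035,-0.0205,0,0,0,0]
  ],
  "grip_force": 20
}}

```text
clock: 1.6
tcp_pos: [0.5924, -0.2059, 0.2959]
orientation: [-180.0, 0.0, 13.8]
ft_force: [1.2, -0.9, -0.8]
finger_gap: 0.0853
gripper_force: 0.0
```

Request:
{"method": "servo_tool", "body": {
  "rows": [
    [-1,0,0,0,0,0,-0.12],
    [-1,0,0,0,0,0,-0.12],
    [-1,0,0,0,0,0,-0.12],
    [-1,0,0,0,0,0,-0.12],
    [-1,0,0,0,0,0,-0.12],
    [-1,0,0,0,0,0,-0.12],
    [-1,0,0,0,0,0,-0.12],
    [-1,0,0,0,0,0,-0.12],
    [-1,0,0,0,0,0,-0.12],
    [-1,0,0,0,0,0,-0.12],
    [-1,0,0,0,0,0,-0.12],
    [-1,0,0,0,0,0,-0.09],
    [-1,0,0,0,0,0,0],
    [-1,0,0,0,0,0,0]
  ]
}}

```text
clock: 2.77
tcp_pos: [0.5912, -0.2076, 0.2958]
orientation: [-180.0, -0.0, 94.4]
ft_force: [0.5, 0.2, -0.7]
finger_gap: 0.0854
gripper_force: 0.0
```

Run:
```python
from h import *
import pickle
c=cam('wrist');pickle.dump(c,open('w1.pkl','wb'));save(c,'w1.png')
s=c['s'];print(s['tcp_pos'],s['orientation'],s['joints'].round(1));print(np.array(c['hand_eye']).round(3),c['vfov'])
print(go([.629,-.227,.20],94.6))
for p in ([.629,-.227,.161],[.62,-.003,.161]):print(proj(c,p).round(0))
```

```text
[ 0.59124588 -0.20758639  0.29579371] [-1.79956039e+02 -2.73367372e-02  9.44133267e+01] [ 39.5  24.1 -31.7  87.7  13.   72.   10.3]
[[-0.001 -0.964 -0.266  0.067]
 [ 1.    -0.001  0.    -0.   ]
 [-0.001 -0.266  0.964 -0.168]
 [ 0.     0.     0.     1.   ]] 61.66088219466794
(array([-0.0222,  0.0362,  0.0959]), array([-0.0006, -0.0002, -0.0032]))
[322. 218.]
[343. -81.]
```

View pics/w1.png

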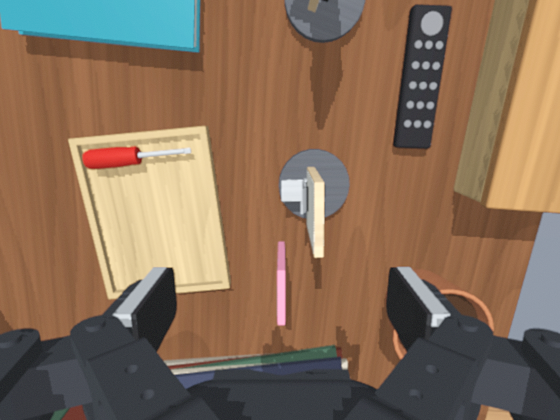

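The wrist view shows the stand's base disc at (314,185) and the photo's top edge from about (317,190) to (318,256). The tray is at left and the pink decoy below. I'll measure the top edge at sub-pixel level.

```bash
cat >> h.py <<'E'
def edge(c,ends,half=14):
    "refine top-edge strip between two approx pixel ends (rows r0..r1): cream runs per row -> centre line at z=.161"
    g=cv2.cvtColor(c['pixels'],cv2.COLOR_BGR2HSV)
    m=cv2.inRange(g,(10,20,170),(35,135,255))
    (u0,v0),(u1,v1)=ends; out=[]
    for v in range(int(v0),int(v1)+1):
        u=u0+(u1-u0)*(v-v0)/(v1-v0); w=np.nonzero(m[v,int(u-half):int(u+half)])[0]+int(u-half)
        if len(w): out.append((v,w.min(),w.max()))
    return np.array(out)
E
python3 - <<'E'
from h import *
import pickle
c=pickle.load(open('w1.pkl','rb'))
o=edge(c,((316,164),(318,262)))
print(o[::4].tolist())
t=c['pixels'];print([t[v,300:330:3].tolist() for v in(200,)])
R,tt=ext(c);print(-R.T@tt)
for p in((317.5,189),(318.5,256)):print(plane(c,*p,.161))
print('base',plane(c,314,184,.016))
print('tray',[plane(c,*p,.018).round(3) for p in((70,140),(206,127),(229,288),(109,299))])
E
```

```text
[[167, 308, 314], [171, 308, 317], [175, 310, 319], [179, 312, 322], [183, 314, 324], [187, 314, 324], [191, 314, 324], [195, 314, 324], [199, 314, 324], [203, 314, 323], [207, 314, 323], [211, 314, 323], [215, 314, 324], [219, 314, 324], [223, 314, 324], [227, 314, 323], [231, 314, 323], [235, 314, 323], [239, 314, 323], [243, 313, 323], [247, 313, 323], [251, 313, 323], [255, 314, 323]]
[[[225, 222, 217], [181, 178, 173], [117, 114, 109], [164, 168, 166], [166, 169, 166], [209, 245, 255], [209, 247, 255], [209, 247, 255], [150, 168, 181], [129, 122, 115]]]
[ 0.58589226 -0.1413135   0.46385893]
[ 0.62225499 -0.20079898  0.161     ]
[ 0.6296788  -0.26345962  0.161     ]
base [ 0.63447968 -0.22308015  0.016     ]
tray [array([ 0.328, -0.191,  0.018]), array([ 0.495, -0.162,  0.018]), array([ 0.531, -0.378,  0.018]), array([ 0.364, -0.407,  0.018])]
```

Run:
```python
from h import *
import pickle
c=pickle.load(open('w1.pkl','rb'))
a,b=plane(c,319.2,183,.161),plane(c,318.4,257,.161)
m=(a+b)/2;d=a-b;print(a,b,m,np.hypot(*d[:2]),np.degrees(np.arctan2(-d[0],d[1])))
m[2]=.13;print(go(m,90+np.degrees(np.arctan2(-d[0],d[1]))))
```

```text
[ 0.62318101 -0.19538324  0.161     ] [ 0.62968937 -0.26445383  0.161     ] [ 0.62643519 -0.22991854  0.161     ] 0.06937653723590549 5.382949094461874
(array([-0.025 ,  0.0334,  0.1659]), array([-0.0006, -0.0002, -0.0169]))
```

Request:
{"method": "servo_tool", "body": {
  "rows": [
    [0.2,-0.0125,0.0167,0.02,0,0,-0.017],
    [0.2,-0.0125,0.0167,0.02,0,0,0],
    [0.2,0,0,0.025,0,0,0],
    [0.2,0,0,0.025,0,0,0],
    [0.2,0,0,0.025,0,0,0],
    [0.2,0,0,0.025,0,0,0],
    [0.2,0,0,0.015,0,0,0],
    [0.2,0,0,0.0109,0,0,0],
    [0.2,0,0,0,0,0,0],
    [0.2,0,0,0,0,0,0]
  ]
}}

```text
clock: 3.65
tcp_pos: [0.6271, -0.2293, 0.1304]
orientation: [-180.0, -0.0, 95.5]
ft_force: [0.6, 0.4, 0.8]
finger_gap: 0.0342
gripper_force: 0.0
```

Run:
```python
from h import *
import pickle
c=cam('wrist');pickle.dump(c,open('w2.pkl','wb'));save(c,'w2.png')
s=c['s'];print(s['tcp_pos'],s['orientation'],s['ft_force'],s['finger_gap'])
```

```text
[ 0.62714927 -0.2293232   0.1304286 ] [-1.79987997e+02 -6.57484656e-03  9.55166723e+01] [0.56999915 0.37443736 0.80175064] 0.03417694757106497
```

View pics/w2.png

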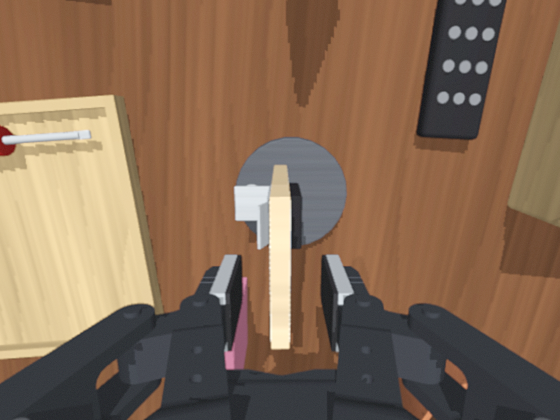

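The photo's top edge (u≈280) is centred between the pads (240 and 325) and lined up with them. Now I close and tug gently.

Request:
{"method": "servo_tool", "body": {
  "rows": [
    [1,0,0,0,0,0,0],
    [1,0,0,0,0,0,0],
    [1,0,0,0,0,0,0],
    [1,0,0,0,0,0,0],
    [1,0,0,0,0,0,0],
    [1,0,0,0,0,0,0]
  ],
  "grip_force": 20
}}

```text
clock: 4.2
tcp_pos: [0.6277, -0.2297, 0.1318]
orientation: [179.9, 0.1, 95.5]
ft_force: [-1.4, 0.7, 5.4]
finger_gap: 0.0071
gripper_force: 21.6
```

Request:
{"method": "servo_tool", "body": {
  "rows": [
    [1,0,0,-0.0005,0,0,0],
    [1,0,0,-0.0005,0,0,0],
    [1,0,0,0,0,0,0]
  ]
}}

```text
clock: 4.45
tcp_pos: [0.6273, -0.2297, 0.1319]
orientation: [180.0, 0.0, 95.5]
ft_force: [-1.2, -0.6, 5.7]
finger_gap: 0.0069
gripper_force: 21.4
```

Request:
{"method": "servo_tool", "body": {
  "rows": [
    [1,0,0,-0.0007,0,0,0],
    [1,0,0,-0.0007,0,0,0],
    [1,0,0,-0.0006,0,0,0],
    [1,0,0,0,0,0,0]
  ]
}}

```text
clock: 4.78
tcp_pos: [0.6263, -0.2294, 0.1321]
orientation: [-179.9, -0.0, 95.5]
ft_force: [1.2, -0.9, -5.5]
finger_gap: 0.0073
gripper_force: 20.4
```

Request:
{"method": "servo_tool", "body": {
  "rows": [
    [1,0,0,-0.0005,0,0,0],
    [1,0,0,-0.0005,0,0,0],
    [1,0,0,0,0,0,0]
  ]
}}

```text
clock: 5.03
tcp_pos: [0.6259, -0.229, 0.1331]
orientation: [-179.9, -0.1, 95.6]
ft_force: [1.0, 0.6, -9.1]
finger_gap: 0.0074
gripper_force: 19.9
```

It pulls back with over 9 N, so this clip (right) is tight. I reseat the photo and release.

Request:
{"method": "servo_tool", "body": {
  "rows": [
    [1,0,0,0.001,0,0,0],
    [1,0,0,0.001,0,0,0],
    [1,0,0,0.001,0,0,0],
    [1,0,0,0.0005,0,0,0],
    [1,0,0,0,0,0,0]
  ]
}}

```text
clock: 5.45
tcp_pos: [0.6272, -0.2295, 0.132]
orientation: [180.0, 0.0, 95.5]
ft_force: [-4.6, 0.7, 2.4]
finger_gap: 0.0069
gripper_force: 21.5
```

Request:
{"method": "servo_tool", "body": {
  "rows": [
    [0.2,0,0,0,0,0,0],
    [0.2,0,0,0,0,0,0],
    [0.2,0,0,0,0,0,0],
    [0.2,0,0,0,0,0,0],
    [0.2,0,0,-0.02,0,0,0],
    [0.2,0,0,-0.03,0,0,0],
    [0.2,0,0,-0.03,0,0,0],
    [0.2,0,0,-0.03,0,0,0],
    [0.2,0,0,-0.03,0,0,0],
    [0.2,0.036,0,0,0,0,0],
    [0.2,0.036,0,0,0,0,0],
    [0.2,0.036,0,0,0,0,0],
    [0.2,0.036,0,0,0,0,0.08],
    [0.2,0.036,0,0,0,0,0.08],
    [0.2,0,0,0,0,0,0.08],
    [0.2,0,0,0,0,0,0.04],
    [0.2,0,0,0,0,0,0],
    [0.2,0,0,0,0,0,0]
  ]
}}

```text
clock: 6.95
tcp_pos: [0.6127, -0.0502, 0.271]
orientation: [180.0, 0.0, 79.6]
ft_force: [0.3, 0.4, 0.2]
finger_gap: 0.0343
gripper_force: 0.0
```

Run:
```python
from h import *
import pickle
c=cam('wrist');pickle.dump(c,open('w3.pkl','wb'))
print(c['s']['tcp_pos'],c['s']['orientation'])
p=proj(c,[.62,-.003,.161]);print(p)
o=edge(c,((p[0],p[1]-50),(p[0],p[1]+50)),25);print(o[::3].tolist())
q=proj(c,[.638,.218,.161]);print(q)
```

```text
[ 0.61270427 -0.05016876  0.27095902] [1.79964433e+02 1.00393977e-02 7.95828230e+01]
[279.43979565 140.47277245]
[[90, 254, 294], [93, 254, 294], [96, 254, 301], [99, 254, 285], [102, 254, 284], [105, 254, 284], [108, 272, 284], [111, 272, 283], [114, 272, 284], [117, 272, 283], [120, 271, 283], [123, 271, 283], [126, 271, 283], [129, 271, 283], [132, 270, 282], [135, 270, 282], [138, 270, 282], [141, 270, 282], [144, 270, 281], [147, 269, 281], [150, 269, 281], [153, 269, 281], [156, 269, 280], [159, 269, 280], [162, 268, 280], [165, 268, 280], [168, 258, 279], [171, 258, 279], [174, 254, 279], [177, 254, 279], [180, 254, 281], [183, 254, 285], [186, 254, 287], [189, 254, 287]]
[ 240.83039561 -242.1765967 ]
```

Run:
```python
from h import *
import pickle
c=pickle.load(open('w3.pkl','rb'));o=edge(c,((279,110),(279,165)),25)
L=np.polyfit(o[:,0],np.where(o[:,2]>0,o[:,2],0)-5.7,1);print(L)
print([(v,c['pixels'][v,int(round(np.polyval(L,v)))].tolist()) for v in list(range(84,108,2))+list(range(170,200,2))])
save(c,'w3.png',(180,60,380,240),3)
```

```text
[-7.33424470e-02  2.86134586e+02]
[(84, [84, 120, 169]), (86, [85, 119, 168]), (88, [82, 117, 167]), (90, [80, 115, 164]), (92, [80, 115, 164]), (94, [101, 137, 178]), (96, [218, 253, 255]), (98, [227, 255, 255]), (100, [226, 255, 255]), (102, [226, 255, 255]), (104, [226, 255, 255]), (106, [229, 255, 255]), (170, [217, 254, 255]), (172, [219, 255, 255]), (174, [227, 255, 255]), (176, [234, 255, 255]), (178, [232, 255, 255]), (180, [230, 255, 255]), (182, [230, 255, 255]), (184, [231, 255, 255]), (186, [230, 255, 255]), (188, [125, 164, 199]), (190, [82, 118, 167]), (192, [83, 120, 169]), (194, [86, 122, 171]), (196, [84, 120, 170]), (198, [81, 118, 166])]
```

View pics/w3.png

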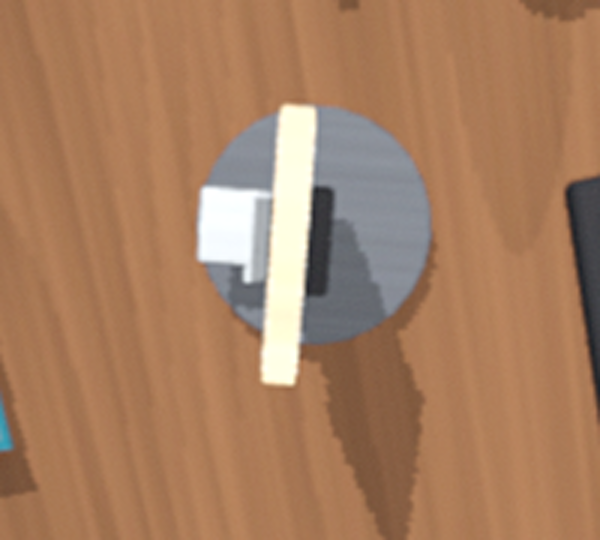

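The middle photo's top edge runs from (279,95) to (272,188), with the clip jaw and block beside it.

Run:
```python
from h import *
import pickle
c=pickle.load(open('w3.pkl','rb'))
a,b=plane(c,279.4,95,.161),plane(c,272.6,188,.161)
m=(a+b)/2;d=a-b;y=np.degrees(np.arctan2(-d[0],d[1]));print(m,np.hypot(*d[:2]),y)
m[2]=.1315;print(go(m,90+y))
```

```text
[ 0.61690528 -0.00451948  0.161     ] 0.07107464643887784 -14.96507260288744
(array([ 0.046 , -0.0042,  0.1393]), array([0.0003, 0.0001, 0.0788]))
```

Request:
{"method": "servo_tool", "body": {
  "rows": [
    [0.2,0.023,-0.0021,0.01,0,0,0],
    [0.2,0.023,-0.0021,0.02,0,0,0],
    [0.2,0,0,0.025,0,0,0.079],
    [0.2,0,0,0.025,0,0,0],
    [0.2,0,0,0.025,0,0,0],
    [0.2,0,0,0.02,0,0,0],
    [0.2,0,0,0.0143,0,0,0],
    [0.2,0,0,0,0,0,0]
  ]
}}

```text
clock: 7.67
tcp_pos: [0.6145, -0.0051, 0.128]
orientation: [-179.7, 0.1, 75.0]
ft_force: [-1.2, -1.3, 0.1]
finger_gap: 0.0343
gripper_force: 0.0
```

Request:
{"method": "servo_tool", "body": {
  "rows": [
    [1,0,0,0,0,0,0],
    [1,0,0,0,0,0,0],
    [1,0,0,0,0,0,0],
    [1,0,0,0,0,0,0],
    [1,0,0,0,0,0,0],
    [1,0,0,0,0,0,0]
  ]
}}

```text
clock: 8.17
tcp_pos: [0.6175, -0.0041, 0.1328]
orientation: [179.9, -0.0, 75.0]
ft_force: [-0.2, -0.4, 3.9]
finger_gap: 0.007
gripper_force: 21.7
```

Request:
{"method": "servo_tool", "body": {
  "rows": [
    [1,0,0,-0.0007,0,0,0],
    [1,0,0,-0.0007,0,0,0],
    [1,0,0,-0.0006,0,0,0],
    [1,0,0,0,0,0,0]
  ]
}}

```text
clock: 8.5
tcp_pos: [0.6167, -0.0042, 0.1335]
orientation: [-180.0, 0.0, 75.0]
ft_force: [0.4, -0.9, -0.9]
finger_gap: 0.0068
gripper_force: 21.3
```

Request:
{"method": "servo_tool", "body": {
  "rows": [
    [1,0,0,-0.0007,0,0,0],
    [1,0,0,-0.0007,0,0,0],
    [1,0,0,-0.0006,0,0,0],
    [1,0,0,0,0,0,0]
  ]
}}

```text
clock: 8.83
tcp_pos: [0.6167, -0.0041, 0.1356]
orientation: [180.0, 0.0, 75.0]
ft_force: [0.8, 0.4, -1.0]
finger_gap: 0.0071
gripper_force: 21.2
```

The middle photo rises 2 mm at about 1 N, so this clip is the slack one. I pull slowly and straight up.

Request:
{"method": "servo_tool", "body": {
  "rows": [
    [1,0,0,-0.001,0,0,0],
    [1,0,0,-0.001,0,0,0],
    [1,0,0,-0.002,0,0,0],
    [1,0,0,0,0,0,0]
  ]
}}

```text
clock: 9.17
tcp_pos: [0.6168, -0.0041, 0.14]
orientation: [180.0, -0.0, 75.0]
ft_force: [1.2, -0.8, 1.2]
finger_gap: 0.0072
gripper_force: 21.4
```

Request:
{"method": "servo_tool", "body": {
  "rows": [
    [1,0,0,-0.003,0,0,0],
    [1,0,0,-0.003,0,0,0],
    [1,0,0,-0.004,0,0,0],
    [1,0,0,-0.005,0,0,0],
    [1,0,0,-0.005,0,0,0],
    [1,0,0,-0.005,0,0,0],
    [1,0,0,-0.005,0,0,0],
    [1,0,0,-0.01,0,0,0],
    [1,0,0,-0.02,0,0,0],
    [1,0,0,-0.03,0,0,0],
    [1,0,0,-0.03,0,0,0],
    [1,0,0,-0.01,0,0,0],
    [1,0,0,0,0,0,0]
  ]
}}

```text
clock: 10.25
tcp_pos: [0.6185, -0.0036, 0.2736]
orientation: [179.6, -0.1, 75.0]
ft_force: [-0.2, 0.5, -1.0]
finger_gap: 0.0065
gripper_force: 21.3
```

Run:
```python
from h import *
import pickle
c=cam('top');pickle.dump(c,open('t2.pkl','wb'))
s=c['s'];print(s['tcp_pos'],s['orientation'],s['ft_force'],s['finger_gap'])
im=cv2.cvtColor(c['pixels'],cv2.COLOR_BGR2HSV)
w=cam('scene')
d=np.hstack([cv2.resize(c['pixels'][160:300,170:320],(450,420),interpolation=cv2.INTER_CUBIC),cv2.resize(w['pixels'][110:290,230:380],(350,420),interpolation=cv2.INTER_CUBIC)])
cv2.imwrite('pics/t2.png',d)
```

```text
[ 0.61852615 -0.00363085  0.27364177] [ 1.79620044e+02 -8.54363360e-02  7.49872929e+01] [-0.18293476  0.50240222 -1.00928373] 0.0065343074533494635
```

View pics/t2.png

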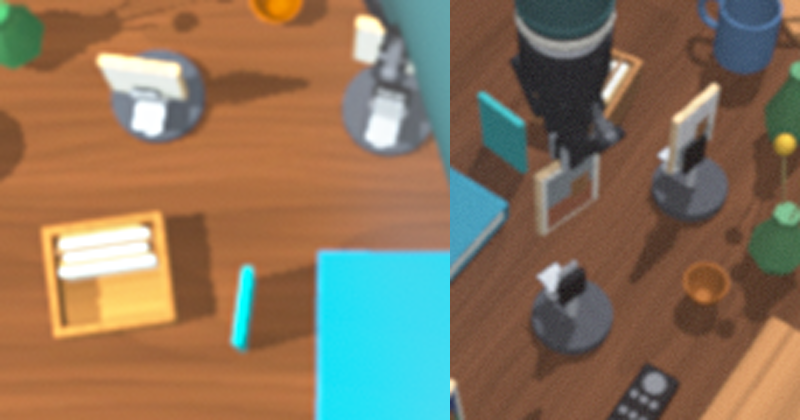

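The photo hangs straight in the gripper and the middle stand stays empty. The box gap is at crop (115,300), on the robot-facing half. I compute the move there.

Run:
```python
from h import *
import pickle
c=pickle.load(open('t2.pkl','rb'))
P=[plane(c,170+u/3,160+v/3,.052)[:2] for u,v in((41,228),(163,211),(175,320),(54,336))]
ce=np.mean(P,0);d=(P[0]+P[3]-P[1]-P[2]);y=np.arctan2(-d[0],d[1]);print(ce,np.degrees(y),np.linalg.norm(P[0]-P[1]),np.linalg.norm(P[0]-P[3]))
ex=np.array([np.cos(y),np.sin(y)])
print('prints edge (170+..): ',[(plane(c,170+u/3,160+v/3,.054)[:2]-ce)@ex for u,v in((62,279),(155,267))])
p=ce-.007*ex;print(p);print(go([*p,.2736],90+np.degrees(y)))
```

```text
[0.45865136 0.25802085] 7.9280617238087805 0.11604220573159905 0.1024213239554112
prints edge (170+..):  [np.float64(0.00038599611383009026), np.float64(-0.00020545551956433595)]
[0.45171827 0.25705535]
(array([ 0.2097, -0.2267, -0.0044]), array([-3.000e-04,  4.000e-04, -4.005e-01]))
```

Request:
{"method": "servo_tool", "body": {
  "rows": [
    [1,0.021,-0.0227,0,0,0,0],
    [1,0.021,-0.0227,0,0,0,0],
    [1,0.021,-0.0227,0,0,0,0],
    [1,0.021,-0.0227,0,0,0,0],
    [1,0.021,-0.0227,0,0,0,0],
    [1,0.021,-0.0227,0,0,0,0],
    [1,0.021,-0.0227,0,0,0,0],
    [1,0.021,-0.0227,0,0,0,0],
    [1,0.021,-0.0227,0,0,0,0],
    [1,0.021,-0.0227,0,0,0,0],
    [1,0,0,0,0,0,-0.1],
    [1,0,0,0,0,0,-0.1],
    [1,0,0,0,0,0,-0.1],
    [1,0,0,0,0,0,-0.1],
    [1,0,0,0,0.07,0,0],
    [1,0,0,0,0.07,0,0],
    [1,0,0,0,0,0,0]
  ]
}}

```text
clock: 11.77
tcp_pos: [0.4531, 0.2562, 0.2669]
orientation: [-171.6, 0.0, 97.7]
ft_force: [1.0, -1.2, -0.9]
finger_gap: 0.007
gripper_force: 21.3
```

Run:
```python
from h import *
s=bot.read_state();print(s['tcp_pos'],s['orientation'],s['finger_gap'])
A=Rrpy(s['orientation']);y=np.radians(7.9);R=np.array([[np.cos(y),np.sin(y)],[-np.sin(y),np.cos(y)]])
b=s['tcp_pos']+A@[0,0,.0675];print('photo bottom in box now',R@(b[:2]-[.4587,.258]),b[2])
print('down to TCP z .077 shift',A.T@(np.array([.4517,.2571,.077])-s['tcp_pos']))
w=cam('wrist');save(w,'w4.png')
```

```text
[0.45308026 0.25617457 0.266898  ] [-1.71637987e+02  5.07576583e-03  9.77355176e+01] 0.007000576793840566
photo bottom in box now [-0.01563361 -0.00101344] 0.2001155909082531
down to TCP z .077 shift [0.00111962 0.02638638 0.18805987]
```

View pics/w4.png

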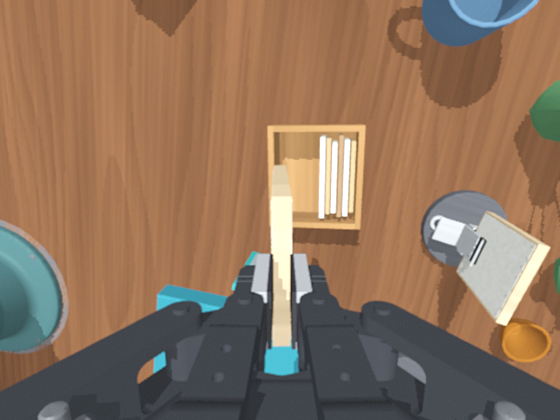

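The photo (u≈282) hangs between the fingers, and the box's free gap (275–318, 135–220) lies ahead and below. I descend.

Request:
{"method": "servo_tool", "body": {
  "rows": [
    [1,0,0.0034,0.024,0,0,0],
    [1,0,0.0034,0.024,0,0,0],
    [1,0,0.0034,0.024,0,0,0],
    [1,0,0.0034,0.024,0,0,0],
    [1,0,0.0034,0.024,0,0,0],
    [1,0,0.0034,0.024,0,0,0],
    [1,0,0.0024,0.017,0,0,0],
    [1,0,0.0018,0.0135,0,0,0],
    [1,0,0.0018,0.0135,0,0,0],
    [1,0,0,0,0,0,0],
    [1,0,0,0,0,0,0]
  ]
}}

```text
clock: 12.73
tcp_pos: [0.4513, 0.2576, 0.0795]
orientation: [-171.9, 0.0, 97.9]
ft_force: [-0.2, 0.5, -0.4]
finger_gap: 0.0067
gripper_force: 21.3
```

Request:
{"method": "servo_tool", "body": {
  "rows": [
    [0.3,0,0,0,0,0,0],
    [0.3,0,0,0,0,0,0],
    [0.3,0,0,0,0,0,0],
    [0.3,0,0,0,0,0,0],
    [0.3,0,0,-0.02,0,0,0],
    [0.3,0,0,-0.03,0,0,0],
    [0.3,0,0,-0.03,0,0,0],
    [0.3,0,0,-0.04,0,0,0],
    [-0.6,0,0,-0.04,0,0,0],
    [-0.6,0,0,-0.04,-0.07,0,0],
    [-0.6,0,0,0,-0.07,0,0],
    [-0.6,0,0,0,0,0,0],
    [-0.6,0,0,0,0,0,0]
  ]
}}

```text
clock: 13.82
tcp_pos: [0.4787, 0.261, 0.2784]
orientation: [180.0, 0.1, 97.9]
ft_force: [0.3, -0.5, -0.6]
finger_gap: 0.0682
gripper_force: 0.0
```

Run:
```python
from h import *
s=bot.read_state();print(s['tcp_pos'],s['orientation'],s['joints'].round(0))
w=cam('wrist');save(w,'w5.png',(150,80,500,420),1.7)
print(go([.6251,-.0067,.20],165),proj(w,[.459,.258,.05]))
```

```text
[0.47868779 0.26098155 0.27835879] [1.79997466e+02 7.68476927e-02 9.79350438e+01] [  3.  18. -43. 100.  13.  67. -36.]
(array([-0.2846,  0.1081,  0.0775]), array([-0.0024, -0.    , -1.1715])) [263.90442864 176.10814957]
```

View pics/w5.png

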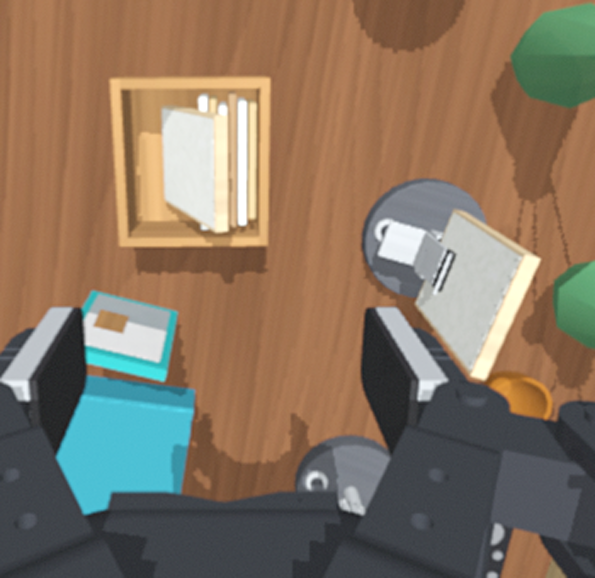

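The photo stands in the box gap, leaning slightly on the prints, with its top edge at crop (220,165). Next I go above the empty middle stand.

Request:
{"method": "servo_tool", "body": {
  "rows": [
    [-0.6,-0.0237,0.009,0,0,0,0],
    [-0.6,-0.0237,0.009,0,0,0,0],
    [-0.6,-0.0237,0.009,0,0,0,0],
    [-0.6,-0.0237,0.009,0,0,0,0],
    [-0.6,-0.0237,0.009,0,0,0,0],
    [-0.6,-0.0237,0.009,0,0,0,0],
    [-0.6,-0.0237,0.009,0,0,0,0],
    [-0.6,-0.0237,0.009,0,0,0,0],
    [-0.6,-0.0237,0.009,0,0,0,0],
    [-0.6,-0.0237,0.009,0,0,0,0],
    [-0.6,-0.0237,0.009,0,0,0,0],
    [-0.6,-0.0237,0.009,0,0,0,0]
  ]
}}

```text
clock: 14.87
tcp_pos: [0.6256, -0.0075, 0.2752]
orientation: [-179.7, -0.1, 97.8]
ft_force: [0.3, 0.5, 0.1]
finger_gap: 0.0686
gripper_force: 0.0
```

Request:
{"method": "servo_tool", "body": {
  "rows": [
    [-0.6,0,0,0,0,0,-0.117],
    [-0.6,0,0,0,0,0,-0.117],
    [-0.6,0,0,0,0,0,-0.117],
    [-0.6,0,0,0,0,0,-0.117],
    [-0.6,0,0,0,0,0,-0.117],
    [-0.6,0,0,0,0,0,-0.117],
    [-0.6,0,0,0,0,0,-0.117],
    [-0.6,0,0,0,0,0,-0.117],
    [-0.6,0,0,0,0,0,-0.117],
    [-0.6,0,0,0,0,0,-0.117],
    [-0.6,0,0,0,0,0,0],
    [-0.6,0,0,0,0,0,0]
  ]
}}

```text
clock: 15.87
tcp_pos: [0.6252, -0.0062, 0.2758]
orientation: [180.0, -0.2, 164.7]
ft_force: [0.6, -0.2, -0.1]
finger_gap: 0.0681
gripper_force: 0.0
```

Run:
```python
from h import *
import pickle
w=cam('wrist');s=w['s'];pickle.dump(w,open('w6.pkl','wb'))
print(s['tcp_pos'],s['orientation'],s['joints'].round(0))
print('expect block top',proj(w,[.6251,-.0067,.096]))
g=cv2.cvtColor(w['pixels'],cv2.COLOR_BGR2HSV);u,v=proj(w,[.6251,-.0067,.096]).astype(int)
m=cv2.inRange(g,(0,0,0),(180,255,60));cs,_=cv2.findContours(m,cv2.RETR_EXTERNAL,cv2.CHAIN_APPROX_NONE)
for c in cs:
    r=cv2.minAreaRect(c)
    if cv2.contourArea(c)>60 and np.hypot(r[0][0]-u,r[0][1]-v)<90:print(r,cv2.boxPoints(r).round(0).tolist())
save(w,'w6.png',(max(u-130,0),max(v-100,0),u+130,v+100),3)
print(max(u-130,0),max(v-100,0))
```

```text
[ 0.62523667 -0.00616427  0.27575763] [179.98144046  -0.22949066 164.70442788] [ 32.  30. -49.  89.  23.  73.  54.]
expect block top [281.40633225 185.5649562 ]
((279.5, 184.0), (10.0, 31.0), 90.0) [[264.0, 179.0], [295.0, 179.0], [295.0, 189.0], [264.0, 189.0]]
151 85
```

View pics/w6.png

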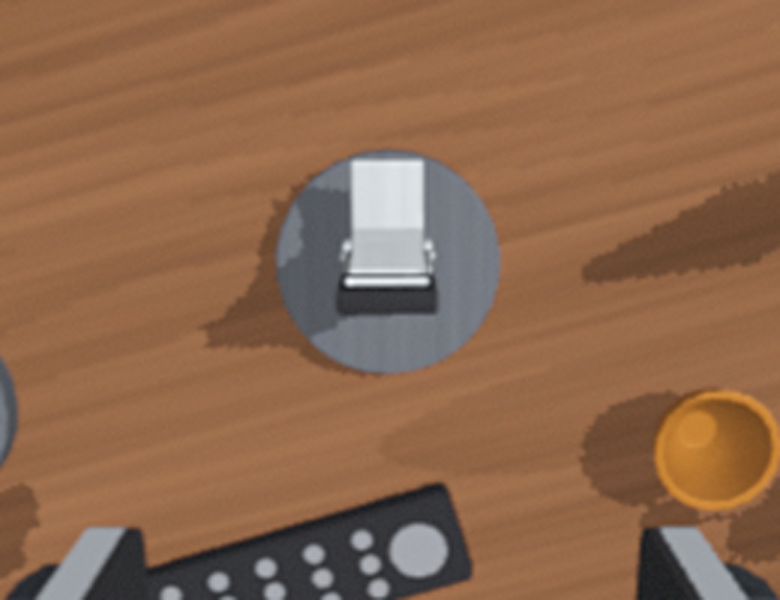

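The empty stand's block (crop 340–437, 283–313) sits within about 1 mm of where I expected it, square to the gripper. I descend and pinch it.

Request:
{"method": "servo_tool", "body": {
  "rows": [
    [-0.6,0,0,0.03,0,0,0],
    [-0.6,0,0,0.03,0,0,0],
    [-0.6,0,0,0.03,0,0,0],
    [-0.6,0,0,0.03,0,0,0],
    [-0.6,0,0,0.03,0,0,0],
    [-0.6,0,0,0.025,0,0,0],
    [-0.6,0,0,0.02,0,0,0],
    [-0.6,0,0,0.015,0,0,0],
    [-0.6,0,0,0.0055,0,0,0],
    [-0.6,0,0,0,0,0,0],
    [-0.6,0,0,0,0,0,0]
  ]
}}

```text
clock: 16.83
tcp_pos: [0.6261, -0.0052, 0.0629]
orientation: [180.0, 0.0, 164.9]
ft_force: [0.7, 0.3, 0.8]
finger_gap: 0.0682
gripper_force: 0.0
```

Request:
{"method": "servo_tool", "body": {
  "rows": [
    [1,0,0,0,0,0,0],
    [1,0,0,0,0,0,0],
    [1,0,0,0,0,0,0],
    [1,0,0,0,0,0,0],
    [1,0,0,0,0,0,0],
    [1,0,0,0,0,0,0]
  ],
  "grip_force": 60
}}

```text
clock: 17.33
tcp_pos: [0.626, -0.0073, 0.0636]
orientation: [-179.9, 0.1, 164.9]
ft_force: [-2.7, -3.7, 6.0]
finger_gap: 0.031
gripper_force: 58.9
```

Request:
{"method": "servo_tool", "body": {
  "rows": [
    [1,0,0,-0.003,0,0,0],
    [1,0,0,-0.005,0,0,0],
    [1,0,0,-0.01,0,0,0],
    [1,0,0,-0.02,0,0,0],
    [1,0,0,0,0,0,0]
  ]
}}

```text
clock: 17.75
tcp_pos: [0.6271, -0.0045, 0.1034]
orientation: [179.9, 0.2, 165.0]
ft_force: [1.2, 2.3, -8.4]
finger_gap: 0.031
gripper_force: 60.9
```

The stand is lifted cleanly (8.4 N). I carry it to the tray.

Run:
```python
from h import *
print(go([.435,-.315,.165],165))
```

```text
(array([ 0.1047, -0.3496, -0.0627]), array([ 0.0019,  0.0038, -0.0007]))
```

Request:
{"method": "servo_tool", "body": {
  "rows": [
    [1,0,0,-0.03,0,0,0],
    [1,0,0,-0.032,0,0,0],
    [1,0.005,-0.017,0,0,0,0],
    [1,0.008,-0.027,0,0,0,0],
    [1,0.008,-0.027,0,0,0,0],
    [1,0.008,-0.027,0,0,0,0],
    [1,0.008,-0.027,0,0,0,0],
    [1,0.008,-0.027,0,0,0,0],
    [1,0.008,-0.027,0,0,0,0],
    [1,0.008,-0.027,0,0,0,0],
    [1,0.008,-0.027,0,0,0,0],
    [1,0.008,-0.027,0,0,0,0],
    [1,0.008,-0.027,0,0,0,0],
    [1,0.008,-0.027,0,0,0,0],
    [1,0.008,-0.027,0,0,0,0],
    [1,0.0037,-0.009,0,0,0,0],
    [1,0,0,0,0,0,0],
    [1,0,0,0,0,0,0],
    [1,0,0,0,0,0,0]
  ]
}}

```text
clock: 19.33
tcp_pos: [0.434, -0.3152, 0.1622]
orientation: [179.9, 0.0, 165.0]
ft_force: [1.6, -0.3, -9.3]
finger_gap: 0.0308
gripper_force: 62.2
```

Run:
```python
from h import *
import pickle
s=bot.read_state();print(s['tcp_pos'],s['orientation'],s['joints'].round(0),s['ft_force'],s['torque'])
print(go([.435,-.315,.0725],165))
a=cam('wrist');b=cam('scene')
d=np.hstack([cv2.resize(a['pixels'],(440,330)),cv2.resize(b['pixels'][190:370,60:260],(360,330),interpolation=cv2.INTER_CUBIC)])
cv2.imwrite('pics/w7.png',d)
print('spot in wrist*0.786',proj(a,[.435,-.315,.008])*.786)
```

```text
[ 0.43400831 -0.31516963  0.16215244] [1.79942484e+02 4.32707320e-02 1.65002822e+02] [ 70.  27. -48. 108.  24.  55.  87.] [ 1.63715796 -0.32278846 -9.33576964] [ 0.0498831  -0.3015637  -0.00471313]
(array([-0.0008,  0.0003,  0.0897]), array([0.001 , 0.0008, 0.    ]))
spot in wrist*0.786 [221.93056638 150.05885272]
```

View pics/w7.png

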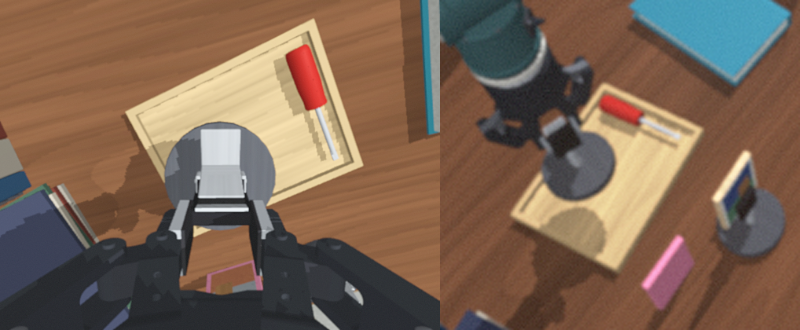

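The stand hangs upright over the free part of the tray, clear of the screwdriver. I lower it.

Request:
{"method": "servo_tool", "body": {
  "rows": [
    [1,0,0,0.02,0,0,0],
    [1,0,0,0.02,0,0,0],
    [1,0,0,0.02,0,0,0],
    [1,0,0,0.015,0,0,0],
    [1,0,0,0.005,0,0,0],
    [1,0,0,0.003,0,0,0],
    [1,0,0,0.002,0,0,0],
    [1,0,0,0,0,0,0],
    [1,0,0,0,0,0,0]
  ]
}}

```text
clock: 20.18
tcp_pos: [0.4344, -0.3166, 0.0782]
orientation: [-180.0, 0.1, 165.0]
ft_force: [0.9, 0.4, -9.5]
finger_gap: 0.0312
gripper_force: 62.2
```

Request:
{"method": "servo_tool", "body": {
  "rows": [
    [1,0,0,0.001,0,0,0],
    [1,0,0,0.001,0,0,0],
    [1,0,0,0.001,0,0,0],
    [1,0,0,0,0,0,0]
  ]
}}

```text
clock: 20.52
tcp_pos: [0.4334, -0.3164, 0.0743]
orientation: [-180.0, 0.0, 164.9]
ft_force: [0.2, 0.2, -9.5]
finger_gap: 0.0308
gripper_force: 62.2
```

Request:
{"method": "servo_tool", "body": {
  "rows": [
    [1,0,0,0.001,0,0,0],
    [1,0,0,0.001,0,0,0],
    [1,0,0,0.001,0,0,0],
    [1,0,0,0,0,0,0]
  ]
}}

```text
clock: 20.85
tcp_pos: [0.4338, -0.3169, 0.0718]
orientation: [-179.9, 0.0, 164.9]
ft_force: [-1.2, -0.6, -2.5]
finger_gap: 0.0306
gripper_force: 62.9
```

Request:
{"method": "servo_tool", "body": {
  "rows": [
    [1,0,0,0.0005,0,0,0],
    [1,0,0,0.0005,0,0,0],
    [1,0,0,0,0,0,0]
  ]
}}

```text
clock: 21.1
tcp_pos: [0.4337, -0.3173, 0.0715]
orientation: [-179.9, 0.0, 164.9]
ft_force: [-4.3, -1.3, 4.8]
finger_gap: 0.0307
gripper_force: 64.0
```

It is seated. I release, rise, and check that the right and left stands, the photo and the placed stand are all fine.

Request:
{"method": "servo_tool", "body": {
  "rows": [
    [0,0,0,0,0,0,0],
    [-0.6,0,0,0,0,0,0],
    [-0.6,0,0,0,0,0,0],
    [-0.6,0,0,0,0,0,0],
    [-0.6,0,0,0,0,0,0],
    [-0.6,0,0,-0.015,0,0,0],
    [-0.6,0,0,-0.03,0,0,0],
    [-0.6,0,0,-0.035,0,0,0],
    [-0.6,0,0,-0.04,0,0,0],
    [-0.6,0,0,-0.04,0,0,0],
    [-0.6,0,0,-0.04,0,0,0],
    [-0.6,0,0,-0.04,0,0,0],
    [-0.6,0,0,0,0,0,0],
    [-0.6,0,0,0,0,0,0]
  ]
}}

```text
clock: 22.27
tcp_pos: [0.4347, -0.3167, 0.3126]
orientation: [-179.8, 0.3, 164.9]
ft_force: [-0.0, -0.0, -0.4]
finger_gap: 0.0682
gripper_force: 0.0
```

Run:
```python
from h import *
import pickle
a=cam('wrist');b=cam('scene');o=pickle.load(open('scene.pkl','rb'))
print(a['s']['tcp_pos'],a['s']['ft_force'])
# placed stand: dark-grey disc + block in wrist image
g=cv2.cvtColor(a['pixels'],cv2.COLOR_BGR2HSV)
for n,lo,hi,z in(('base',(95,10,70),(130,80,170),.024),('block',(0,0,0),(180,255,60),.104)):
    u,v=proj(a,[.4345,-.3165,z])
    m=cv2.inRange(g,lo,hi)
    for c in cv2.findContours(m,cv2.RETR_EXTERNAL,cv2.CHAIN_APPROX_NONE)[0]:
        r=cv2.minAreaRect(c)
        if cv2.contourArea(c)>60 and np.hypot(r[0][0]-u,r[0][1]-v)<60:print(n,(u,v),np.round(r[0],1),np.round(r[1],1),plane(a,*r[0],z).round(3))
# scene: drift of right and left stands + photos by template (patch) matching start vs now
G=lambda c:cv2.cvtColor(c['pixels'],cv2.COLOR_BGR2GRAY)
for n,p in(('R',[.634,-.225,.08]),('L',[.638,.219,.08]),('box',[.459,.258,.03]),('tealight',[.72,.1,.0])):
    u,v=proj(o,p).astype(int);t=G(o)[v-35:v+35,u-28:u+28]
    q=cv2.matchTemplate(G(b)[v-47:v+47,u-40:u+40],t,cv2.TM_CCOEFF_NORMED);_,mx,_,l=cv2.minMaxLoc(q);print(n,round(mx,3),np.array(l)-12)
```

```text
[ 0.43470636 -0.31665976  0.31263134] [-0.01921593 -0.01578325 -0.38925327]
base (np.float64(282.5479511805652), np.float64(167.7471706560871)) [280.5 166. ] [66. 67.] [ 0.432 -0.318  0.024]
R 0.984 [-1 -1]
L 0.994 [0 0]
box 0.902 [0 0]
tealight 0.983 [0 0]
```

```bash
python3 -c "
from workcell import bot
print(bot.sign_off())"
```

```text
the job is handed in; nothing more can be done
None
```

The job is handed in after about 22 s: the slack clip was on the middle stand, whose photo now stands in the box's free gap and whose empty stand sits in the mending tray, and a camera check showed the other two stands within a few millimetres of their starts (left one never tugged, no verdict returned).

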